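Bring the hob burner on and set it to simmer

TASK

Bring the hob burner under the saucepan on and set it to simmer: push its big knob in until you feel it bear firmly on the flame safety valve inside, without ramming it, turn it anticlockwise to the big-flame mark and keep it pressed on the valve there for about three seconds. Then let the knob spring back out, turn it on to the orange simmer mark and leave it there. Leave the saucepan, the soap pump and the upturned lid where they are.

Things in the scene. Friction and masses are not known exactly. Their poses are not given: they have to be found in the camera images.
- hob: one-burner gas hob: flat steel panel 400 (its x) x 300 (its y) x 10 mm high, fixed on the counter. Origin: centre of its underside, z = 0. Its -x end is the user's. Vertical knob axis at x -130, y 0 mm; burner axis at x +75, y 0, with a black pan support 52 mm high reaching 100 mm out along the diagonals
- knob: the hob's black knob. Origin: on its axis, level with its skirt's upper face, 32 mm above the counter when out; x to the pointer end, z up. Round skirt 78 mm across, 10 mm thick, with an upright wing across its middle 74 mm long, 14 mm thick, 22 mm high above the skirt face; bare skirt 32 mm wide on either side to press on
- gas_valve: flame safety valve, out of sight under the panel (origin 50 mm below the counter on the knob's axis). The pushed-in knob meets it after 3.5 to 9 mm, different in each hob and not to be seen, only felt: then resistance rises by 30 N per mm. 10 N or more must bear on it, besides 3 to 6 N for the knob's own spring: push with 18 to 24 N in all. Over 25 N on it is ramming
- pointer_tip (a point): pointer end of the knob's wing: top edge, 37 mm from the axis, 54 mm above the counter when the knob is out; a white line along this half of the wing's top is the pointer
- knob_turn (a joint): knob angle, rad, anticlockwise from above: 0 = off (pointer to the white-centred dot, hob +x; always starts here), 1.571 = big-flame mark (hob +y), 3.142 = orange simmer mark (hob -x), 4.189 = end stop. Turns stiffly, about 0.06 N m, and stays where left. Below about 1.0 rad it turns only while pushed in (a catch stops it near 0.1 rad and on the way back); above, freely both ways
- knob_push (a joint): how far the knob is pushed in (straight down), m: 0 = out, 0.0105 at most; in practice the valve stops it earlier. A light spring drives it out, 3 N at first, 6 N at 9 mm, at any angle. The catch lets go beyond 3 mm; until the knob has passed about 1.0 rad it cannot spring fully out
- full_mark (a point): big-flame mark: black tick with a big printed flame on the panel, 53 mm from the knob axis towards hob +y
- simmer_mark (a point): simmer mark: orange tick, 18 x 8 mm, on the panel 53 mm from the knob axis towards hob -x, half a turn from off
- pan: loose steel saucepan on the pan support, 150 mm across, 82 mm high, its black handle reaching 225 mm from its axis along its own x, away to hob +x, -y. Origin: centre of its underside, 52 mm above the counter. Bystander, its wall 120 mm or more from the knob axis
- soap_pump: loose chrome soap pump, 68 mm across, 182 mm high, on the counter left (+y) of the hob, its nozzle to its own -x. Origin: centre of its underside. Bystander
- pan_lid: loose steel pan lid, 166 mm across, lying upturned on its own black knob on the counter left (+y) of the hob, rim 37 mm high. Origin: centre of its underside. Bystander

How it is judged:
On the way:
1. the knob is kept pressed on the safety valve at the big-flame mark for two seconds (contact force between knob and gas_valve above 10 N and value of joint knob_turn between 1.34 and 1.8 rad), for 2 s.
At the end, for the whole second after the job is handed in: knob still at the orange simmer mark (within 6 degrees) and sprung out (within 1.5 mm), after 2 s unbroken pressed on the valve (over 10 N) at the big-flame mark (within 13 degrees); saucepan within 15 mm, soap pump and upturned lid within 20 mm of their starts, pan and pump not tipped (value of joint knob_turn between 3.036 and 3.247 rad and value of joint knob_push below 0.0015 m and velocity of joint knob_turn between -0.05 and 0.05 rad/s and distance of pan from where it was at the start of the episode below 0.015 m and angle between pan's own z axis and vertical below 0.1 rad and distance of each of soap_pump, pan_lid from where it was at the start of the episode below 0.02 m and angle between soap_pump's own z axis and vertical below 0.15 rad); the robot touches nothing.
It fails at once if the safety valve is rammed (contact force between knob and gas_valve above 25 N).
It fails at once if the saucepan is shoved or tipped (distance of pan from where it was at the start of the episode above 0.03 m or angle between pan's own z axis and vertical above 0.2 rad).
It fails at once if the soap pump is knocked over or the lid pushed away (angle between soap_pump's own z axis and vertical above 0.4 rad or distance of any of soap_pump, pan_lid from where it was at the start of the episode above 0.05 m).
It also fails if it takes over 67 s, if anything falls off the work surface, if the arm or the gripper's body presses on something with over 40 N, if the wrist force passes 120 N, or if a joint passes its speed limit or range.

ROBOT

A 7-joint arm with a two-finger parallel gripper is mounted at the origin on the work surface. World frame = base frame: x ahead of the robot, y to its left, z up, the work surface at z = 0. Lengths are in m, angles in rad, forces in N, time in s.
With the tool pointing down it reaches from about 0.425 to 0.925 m from the base axis. Payload 6.8 kg.
Tool frame: the origin (TCP) lies at the centre of the arm's flange, where the gripper is bolted on; the fingertips stand 173 mm ahead of it and the grasp point (between the pads) lies 155 mm ahead of it (r.hold_point_z is the distance from the TCP to the grasp point, in m); z points along the fingers, x is the direction in which the jaws open and shut, and the axes are right-handed (so a half turn about z gives the same grasp; the last joint's range is limited). The gripper opens to 85 mm and grips with 20 to 120 N. Pads are 22 mm wide; open, the fingers measure 114 mm over their backs; the gripper's body (76 mm by 85 mm) begins 54 mm behind the grasp point. The pads swing forward as they close: fully open they stand 13 mm farther back than shut.
Start: joints at [-1.345, 0.477, 0.022, 1.555, -0.011, 1.109, -0.083], TCP at [0.221, 0.638, 0.405] pointing down, gripper open.
Joint ranges: [-2.96, 2.96], [-0.34, 2.1], [-1.41, 1.46], [0.24, 2.44], [-1.37, 4.51], [0.17, 1.92], [-2.96, 2.96]. Speed limits (rad/s): [2.39, 2.39, 3.14, 3.14, 3.14, 3.14, 3.14].

INTERFACE

Orientations are given as a rotation vector (axis times angle).
In Python, from bench import r gives the robot as it stands.
- The arm moves only by the tool apply_moves, never from a script. Its arguments are lists of equal length, an entry for each row: "dp": the shift along the tool's x, y, z scaled (see below), a list of three; "twist": the turn, a rotation vector about the tool's x, y, z scaled (see below), a list of three; "jaw": the closure in counts, from 0 (fully open) to 255 (shut). In form: {"dp": [[x, y, z], ...], "twist": [[rx, ry, rz], ...], "jaw": [jaw, ...]}. A call has 1 to 20 rows; each row shifts and turns the pose as measured when the row begins, along the tool's axes as they then stand; what a row does not reach is not made up. The controller multiplies each number of a shift by 12 cm and each number of a turn by 120 degrees. A row lasts 1/10 s, in which the tool goes at most 50 mm and 8.59 degrees, less where a joint would pass 70% of its speed; a pose out of reach is approached as far as the arm can. A call with a number of a shift or a turn outside -1 to 1 is refused whole. A call with a gripper value outside its range is refused whole. The fingers move at their own pace and stop on an object; "grip_force" is the grip in N (left out, the last holds). Time passes only in rows, so rows that do not move let the fingers close. It gives the time, the measured TCP pose, the force and the opening at its end, in the units of the state.
- r.get_obs(): the state, without advancing time (a new reading comes with each control period).
- r.grab_frame(name): name is "scene" or "side" or "wrist"; returns a dict with "color" (420x560x3 uint8, red, green, blue), "z_map" (420x560 float32, m along the optical axis (not along the pixel's ray), 0 where there is no reading), "intrinsics" (3x3 intrinsics, pixels), "R" (3x3) and "t" (3): a world point X has camera coordinates R X + t; the wrist camera has in their place "hand_eye" (4x4, takes a point from camera to tool coordinates, whose origin is the TCP and whose axes are the tool frame's). Camera axes: x right, y down, z forward; pixel columns grow to the right and rows downward; lengths in m; the calibration is good to about 2 mm. A picture is of the moment at which its call begins: read the wrist's pose just before it.
- r.hand_in(): hands the job in, once; it reports no verdict.
The state is a dict: "clock": time; "joints": joint angles; "qvel": joint speeds; "tau": joint torques, N m; "tcp_pos": TCP position; "orientation": TCP orientation; "contact_force": force on the tool from outside, world axes, zero at the start; "moment": the same for the moment, N m; "grip_width": finger opening in m.
Only numpy, scipy, OpenCV 4.12 (cv2) and the standard library are available. Lean on these libraries where they do the work, as an engineer would, in place of code of your own. Each camera call takes 0.05 s, during which the arm holds its last target.

## Working session

There is one attempt and no reset: what is moved stays moved. The work goes in short steps, Python scripts to look and compute and a tool call to move; the robot and the scene stay as the last step left them, time stands still between calls to the robot, and variables do not carry over. Pictures are saved under pics/ and viewed, and the job is handed in when it is done.

Besides the shell and the picture viewer there is one more tool, called after "Emit:" as name(argument=value, ...) on one line, values as JSON. apply_moves: Moves the arm, as the interface text tells. Shifts and turns lie within -1 to 1; 1 stands for 12 cm of shift or 120 degrees of turn. Its arguments: {"type":"object","properties":{"dp":{"type":"array"},"twist":{"type":"array"},"jaw":{"type":"array"},"grip_force":{"type":"number"}},"required":["dp","twist","jaw"]}

```bash
mkdir -p pics; ls; python3 - <<'E'
from bench import r
import cv2, numpy as np
o=r.get_obs()
for k,v in o.items(): print(k,np.round(v,4))
for n in ("scene","side","wrist"):
    f=r.grab_frame(n); cv2.imwrite(f"pics/{n}0.png",f["color"][:,:,::-1])
    np.savez(f"{n}0.npz",**f)
    print(n,[k for k in f], f["intrinsics"].tolist())
    if n!="wrist": print(f["R"],f["t"])
    else: print(f["hand_eye"])
E
```

```text
pics
clock 0.0
joints [-1.3451  0.4778  0.0224  1.5565 -0.0115  1.1093 -0.0831]
qvel [ 0.002  -0.     -0.0011  0.0003 -0.0014 -0.0004 -0.0001]
tau [-0.00000e+00 -5.96441e+01  1.60800e+00 -2.81211e+01  1.25000e-02
  9.00000e-03 -0.00000e+00]
tcp_pos [0.2211 0.6375 0.4037]
orientation [ 2.5587e+00  1.8209e+00 -2.3000e-03]
contact_force [0.1506 0.4904 0.0752]
moment [-0.0067  0.0453 -0.0166]
grip_width 0.0856
scene ['color', 'z_map', 'intrinsics', 'R', 't'] [[497.5275966557515, 0.0, 269.21811125972783], [0.0, 497.5275966557515, 206.29417163619], [0.0, 0.0, 1.0]]
[[-0.12654554  0.99174865  0.02051432]
 [ 0.62359884  0.09561918 -0.77587464]
 [-0.77143419 -0.08539077 -0.63055349]] [ 0.00430658 -0.36322919  1.30015539]
side ['color', 'z_map', 'intrinsics', 'R', 't'] [[500.75572713267456, 0.0, 280.6189320215931], [0.0, 500.75572713267456, 196.45368459566808], [0.0, 0.0, 1.0]]
[[-0.80065405 -0.59910291 -0.00536614]
 [-0.46999416  0.63361458 -0.61452262]
 [ 0.37156236 -0.48949797 -0.78888095]] [0.53036771 0.27758744 0.77693354]
wrist ['color', 'z_map', 'intrinsics', 'hand_eye'] [[338.0402775058933, 0.0, 282.2685997143301], [0.0, 338.0402775058933, 207.26957746704423], [0.0, 0.0, 1.0]]
[[ 9.99999747e-01 -5.70711956e-04 -4.23872075e-04 -4.45605718e-04]
 [ 6.73034876e-04  9.52039000e-01  3.05975964e-01 -7.79156571e-02]
 [ 2.28918606e-04 -3.05976172e-01  9.52039143e-01  2.98127640e-02]
 [ 0.00000000e+00  0.00000000e+00  0.00000000e+00  1.00000000e+00]]
```

View pics/scene0.png

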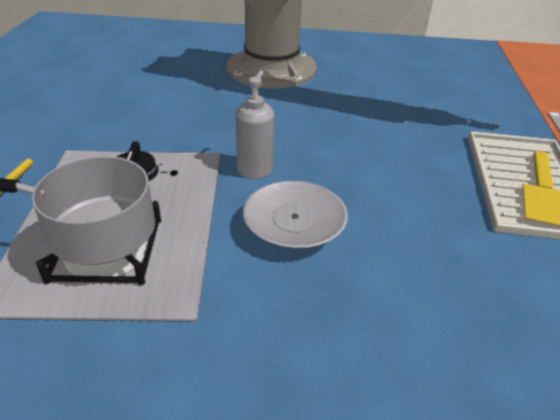

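View pics/side0.png

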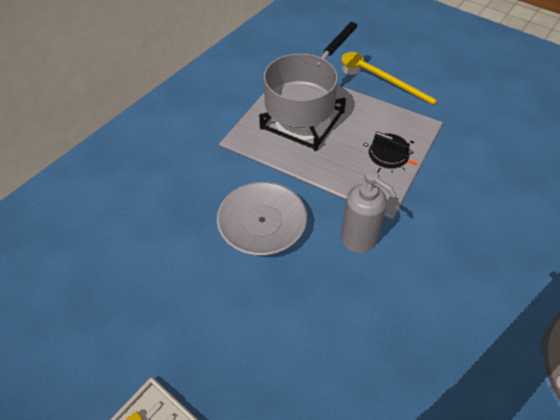

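View pics/wrist0.png

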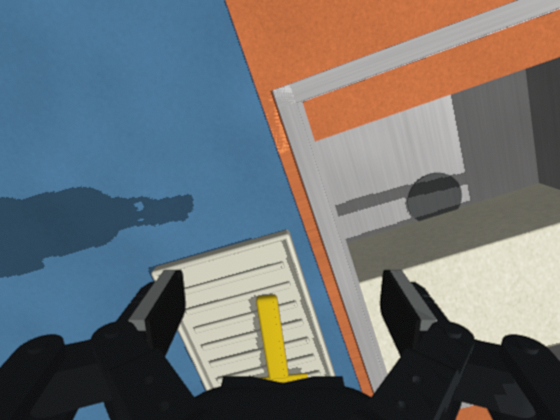

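```bash
cat > h.py <<'E'
import numpy as np, cv2
def load(n): return dict(np.load(n+".npz"))
def ray(f,u,v,z):
    K=f["intrinsics"];R=f["R"];t=f["t"]
    d=R.T@np.linalg.solve(K,[u,v,1.]); c=-R.T@t
    return c+d*(z-c[2])/d[2]
def proj(f,X):
    p=f["R"]@np.asarray(X)+f["t"]; q=f["intrinsics"]@p; return q[:2]/q[2]
E
python3 - <<'E'
from h import *
s=load("scene0"); d=load("side0")
for n,f in (("scene",s),("side",d)):
    print(n,"cam",-f["R"].T@f["t"])
    hsv=cv2.cvtColor(f["color"],cv2.COLOR_RGB2HSV)
    # orange
    m=cv2.inRange(hsv,(0,150,120),(14,255,255)); 
    k,l,st,c=cv2.connectedComponentsWithStats(m)
    for i in range(1,k):
        if st[i,4]>8: print("orange",st[i],c[i],ray(f,*c[i],0.0105))
    # panel
    m=cv2.inRange(hsv,(0,0,60),(179,60,255))
    k,l,st,c=cv2.connectedComponentsWithStats(m)
    for i in range(1,k):
        if st[i,4]>300: print("grey",st[i],c[i])
    # black
    m=cv2.inRange(hsv,(0,0,0),(179,255,45))
    k,l,st,c=cv2.connectedComponentsWithStats(m)
    for i in range(1,k):
        if st[i,4]>20: print("black",st[i],c[i],ray(f,*c[i],0.035))
c=s["color"][130:200,90:230];cv2.imwrite("pics/sk.png",cv2.resize(c,None,fx=5,fy=5,interpolation=cv2.INTER_CUBIC)[:,:,::-1])
c=d["color"][70:220,330:460];cv2.imwrite("pics/dk.png",cv2.resize(c,None,fx=5,fy=4,interpolation=cv2.INTER_CUBIC)[:,:,::-1])
for u,v in ((222,143),(443,123)): print("side corner",ray(d,u,v,.01))
for u,v in ((219,153),(198,318)): print("scene corner",ray(s,u,v,.01))
E
```

```text
scene cam [1.2300386  0.1414819  0.53790886]
orange [ 499   42   61  100 2809] [537.99252403  73.80598078] [-0.05489161  0.68428136  0.0105    ]
grey [    0     0   560   179 22425] [310.16053512  38.32744705]
grey [ 468  131   92  109 6014] [512.06584636 178.67043565]
grey [    0   150   220   171 30150] [112.93087894 238.21684909]
grey [ 243  181  105   67 5574] [294.94599928 213.92734123]
black [245  49  43  11 104] [262.56730769  56.00961538] [ 0.01469447 -0.02028918  0.035     ]
black [130 143  25  29 358] [141.90502793 157.74022346] [ 0.51178757 -0.17144368  0.035     ]
black [149 168   8  11  35] [152.65714286 174.02857143] [ 0.55762662 -0.1369796   0.035     ]
black [  0 179  17  13 175] [  7.21714286 185.11428571] [ 0.62543305 -0.36423341  0.035     ]
black [  37  202  123   83 1241] [ 97.77034649 265.96937953] [ 0.78057665 -0.14461739  0.035     ]
side cam [0.26642628 0.52216878 0.78633785]
orange [409 160   8   5  23] [412.52173913 162.30434783] [ 0.46621079 -0.19367555  0.0105    ]
grey [    0     0   275   201 27794] [91.47038929 66.65751601]
grey [ 435    0  125   45 2563] [513.59500585  15.81935232]
grey [  219    50   224   203 19736] [332.851591  141.4343332]
grey [ 216  182   91   74 5246] [261.39287076 218.17746855]
grey [547 319  13  81 726] [554.44214876 357.7892562 ]
grey [ 110  377   88   43 1893] [153.89223455 404.12150026]
black [325  23  32  32 280] [340.81428571  37.62142857] [ 0.80268077 -0.44129962  0.035     ]
black [260  98  86  52 590] [307.0559322  125.64745763] [ 0.68982553 -0.13122042  0.035     ]
black [369 134  40  34 944] [389.45974576 150.3845339 ] [ 0.51305458 -0.17231541  0.035     ]
side corner [ 0.82017508 -0.00101079  0.01      ]
side corner [ 0.46688811 -0.33865782  0.01      ]
scene corner [ 0.43703304 -0.04655819  0.01      ]
scene corner [0.82917863 0.00691487 0.01      ]
```

View pics/dk.png

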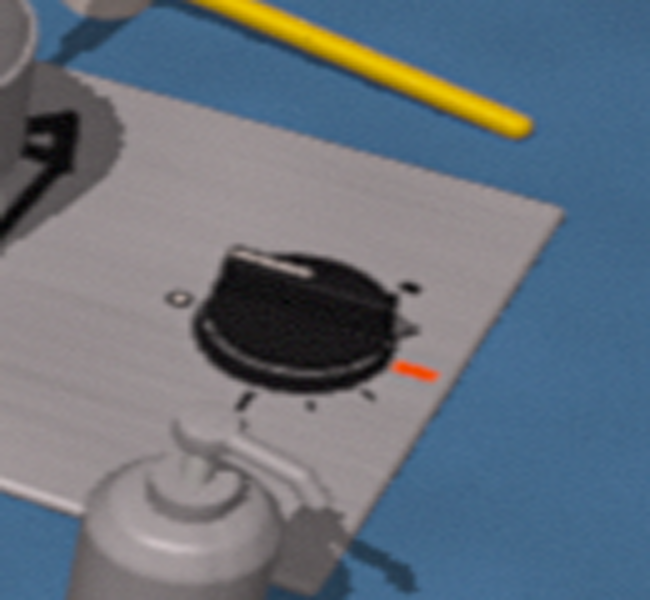

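View pics/sk.png

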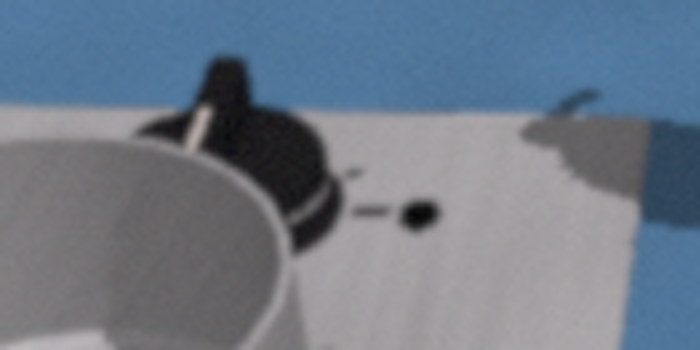

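```bash
python3 - <<'E'
from h import *
s=load("scene0"); d=load("side0")
for n,f in (("scene",s),("side",d)):
    # use depth: all points
    K=f["intrinsics"]; z=f["z_map"]; v,u=np.nonzero(z>0); zz=z[v,u]
    P=np.stack([(u-K[0,2])/K[0,0]*zz,(v-K[1,2])/K[1,1]*zz,zz],1)
    W=(P-f["t"])@f["R"]
    for nm,box in (("pump",(0.35,0.65,-0.12,0.12)),("knob",(0.45,0.58,-0.25,-0.12)),("pan",(0.6,0.8,-0.3,0.05))):
        k=(W[:,0]>box[0])&(W[:,0]<box[1])&(W[:,1]>box[2])&(W[:,1]<box[3])&(W[:,2]>0.022)&(W[:,2]<.3)
        Q=W[k]; 
        print(n,nm,len(Q))
        for a in np.arange(.0,.22,.02):
            q=Q[(Q[:,2]>=a)&(Q[:,2]<a+.02)]
            if len(q)>3: print("  %.2f"%a,len(q),q.min(0).round(3),q.max(0).round(3))
E
```

```text
scene pump 4846
  0.02 2461 [ 0.459 -0.099  0.022] [0.65 0.12 0.04]
  0.04 353 [ 0.462 -0.104  0.04 ] [0.65  0.061 0.06 ]
  0.06 358 [ 0.464 -0.006  0.06 ] [0.499 0.061 0.08 ]
  0.08 377 [ 0.457 -0.006  0.08 ] [0.499 0.061 0.1  ]
  0.10 435 [ 0.453 -0.006  0.1  ] [0.5   0.061 0.12 ]
  0.12 506 [ 0.442 -0.004  0.12 ] [0.496 0.059 0.14 ]
  0.14 160 [0.451 0.013 0.14 ] [0.479 0.042 0.16 ]
  0.16 158 [0.42  0.017 0.16 ] [0.475 0.038 0.18 ]
  0.18 38 [0.431 0.019 0.18 ] [0.474 0.036 0.182]
scene knob 561
  0.02 370 [ 0.481 -0.221  0.022] [ 0.544 -0.146  0.04 ]
  0.04 191 [ 0.483 -0.195  0.04 ] [ 0.548 -0.175  0.054]
scene pan 10387
  0.02 438 [ 0.601 -0.221  0.022] [0.8  0.05 0.04]
  0.04 1556 [ 0.647 -0.226  0.04 ] [ 0.8  -0.08  0.06]
  0.06 1827 [ 0.655 -0.228  0.06 ] [ 0.8   -0.079  0.08 ]
  0.08 2069 [ 0.655 -0.228  0.08 ] [ 0.8   -0.079  0.1  ]
  0.10 2252 [ 0.654 -0.273  0.1  ] [ 0.8   -0.079  0.12 ]
  0.12 2245 [ 0.654 -0.285  0.12 ] [ 0.8   -0.079  0.134]
side pump 4562
  0.02 2172 [ 0.428 -0.119  0.022] [0.65 0.12 0.04]
  0.04 297 [ 0.427 -0.106  0.04 ] [0.65  0.111 0.06 ]
  0.06 258 [0.428 0.017 0.06 ] [0.492 0.062 0.08 ]
  0.08 261 [0.427 0.018 0.08 ] [0.492 0.062 0.1  ]
  0.10 313 [0.427 0.007 0.1  ] [0.494 0.062 0.12 ]
  0.12 734 [0.429 0.    0.12 ] [0.493 0.062 0.14 ]
  0.14 217 [0.447 0.014 0.14 ] [0.476 0.044 0.16 ]
  0.16 124 [0.414 0.023 0.16 ] [0.471 0.038 0.18 ]
  0.18 186 [0.423 0.017 0.18 ] [0.471 0.039 0.186]
side knob 957
  0.02 609 [ 0.48  -0.226  0.022] [ 0.557 -0.145  0.04 ]
  0.04 348 [ 0.482 -0.196  0.04 ] [ 0.555 -0.173  0.06 ]
side pan 5472
  0.02 584 [ 0.6   -0.236  0.022] [0.785 0.05  0.04 ]
  0.04 688 [ 0.61  -0.238  0.04 ] [0.799 0.047 0.06 ]
  0.06 1009 [ 0.652 -0.23   0.06 ] [ 0.8   -0.078  0.08 ]
  0.08 964 [ 0.652 -0.23   0.08 ] [ 0.8   -0.077  0.1  ]
  0.10 1059 [ 0.652 -0.228  0.1  ] [ 0.8   -0.078  0.12 ]
  0.12 1168 [ 0.652 -0.299  0.12 ] [ 0.8   -0.078  0.138]
```

Emit:
apply_moves(dp=[[-0.229, 0.326, -0.01], [-0.229, 0.326, -0.01], [-0.229, 0.326, -0.01], [-0.229, 0.326, -0.01], [-0.229, 0.326, -0.01], [-0.229, 0.326, -0.01], [-0.229, 0.326, -0.01], [-0.229, 0.326, -0.01], [-0.229, 0.326, -0.01], [-0.229, 0.326, -0.01]], twist=[[0, 0, 0], [0, 0, 0], [0, 0, 0], [0, 0, 0], [0, 0, 0], [0, 0, 0], [0, 0, 0], [0, 0, 0], [0, 0, 0], [0, 0, 0]], jaw=[0, 0, 0, 0, 0, 0, 0, 0, 0, 0])

```text
clock: 1.15
tcp_pos: [0.5053, 0.2432, 0.4122]
orientation: [-2.542, -1.841, 0.008]
contact_force: [0.6, 0.4, -0.2]
grip_width: 0.0853
```

```bash
cat >> h.py <<'E'
from scipy.spatial.transform import Rotation as Ro
def st(r):
    o=r.get_obs(); R=Ro.from_rotvec(o["orientation"]).as_matrix()
    print("t %.2f"%o["clock"],"p",np.round(o["tcp_pos"],4),"alpha %.2f"%np.degrees(np.arctan2(R[1,0],R[0,0])),"z",np.round(R[:,2],4),"q",np.round(o["joints"],3),"F",np.round(o["contact_force"],2),"M",np.round(o["moment"],3),"w %.4f"%o["grip_width"])
    return o,R
def to(r,target):
    o,R=st(r); d=R.T@(np.array(target)-o["tcp_pos"]); print("tool delta mm",(d*1e3).round(2),"units",(d/.12).round(4)); return d
E
python3 - <<'E'
from h import *
from bench import r
to(r,[0.519,-0.184,0.41])
E
```

```text
t 1.15 p [0.5053 0.2432 0.4122] alpha 71.83 z [-0.0058 -0.001  -1.    ] q [-0.718  0.284  0.194  1.833 -0.065  1.036  0.756] F [ 0.58  0.42 -0.18] M [ 0.049 -0.015 -0.012] w 0.0853
tool delta mm [-401.58  146.26    2.58] units [-3.3465  1.2188  0.0215]
```

Emit:
apply_moves(dp=[[-0.372, 0.135, 0], [-0.372, 0.135, 0], [-0.372, 0.135, 0], [-0.372, 0.135, 0], [-0.372, 0.135, 0], [-0.372, 0.135, 0], [-0.372, 0.135, 0], [-0.372, 0.135, 0], [-0.372, 0.135, 0], [0, 0, 0], [0, 0, 0], [0, 0, 0], [0, 0, 0], [0, 0, 0], [0, 0, 0], [0, 0, 0], [0, 0, 0], [0, 0, 0], [0, 0, 0]], twist=[[0, 0, 0], [0, 0, 0], [0, 0, 0], [0, 0, 0], [0, 0, 0], [0, 0, 0], [0, 0, 0], [0, 0, 0], [0, 0, 0], [0, 0, 0.07], [0, 0, 0.07], [0, 0, 0.07], [0, 0, 0.07], [0, 0, 0.07], [0, 0, 0.07], [0, 0, 0.07], [0, 0, 0.07], [0, 0, 0.07], [0, 0, 0.07]], jaw=[0, 0, 0, 0, 0, 0, 0, 0, 0, 0, 0, 0, 0, 0, 0, 0, 0, 0, 0])

```text
clock: 3.05
tcp_pos: [0.514, -0.2125, 0.4111]
orientation: [3.113, -0.39, -0.009]
contact_force: [0.1, 0.1, 0.2]
grip_width: 0.0853
```

```bash
python3 - <<'E'
from h import *
from bench import r
to(r,[0.519,-0.184,0.41])
f=r.grab_frame("wrist"); cv2.imwrite("pics/w1.png",f["color"][:,:,::-1])
E
```

```text
t 3.05 p [ 0.514  -0.2125  0.4111] alpha -14.28 z [-0.0062 -0.0031 -1.    ] q [-0.314  0.335  0.748  1.871 -0.257  1.039  0.289] F [0.09 0.15 0.22] M [-0.001 -0.063  0.023] w 0.0853
tool delta mm [ -2.22 -28.87   1.01] units [-0.0185 -0.2406  0.0084]
```

View pics/w1.png

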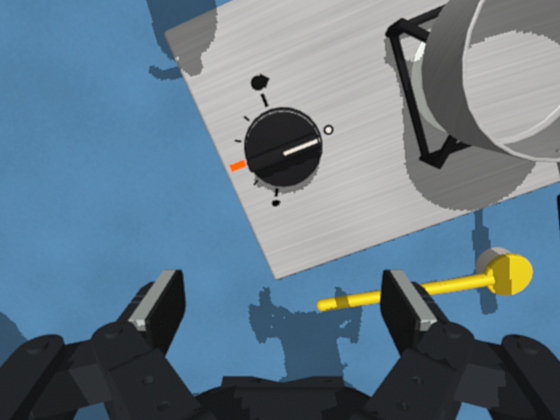

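```bash
cat >> h.py <<'E'
def wf(r):
    o=r.get_obs(); f=r.grab_frame("wrist")
    T=np.eye(4); T[:3,:3]=Ro.from_rotvec(o["orientation"]).as_matrix(); T[:3,3]=o["tcp_pos"]
    C=T@f["hand_eye"]; f["R"]=C[:3,:3].T; f["t"]=-C[:3,:3].T@C[:3,3]; return f
E
python3 - <<'E'
from h import *
from bench import r
f=wf(r); np.savez("w1.npz",**f)
img=f["color"]; hsv=cv2.cvtColor(img,cv2.COLOR_RGB2HSV)
m=cv2.inRange(hsv,(0,150,120),(14,255,255)); k,l,s,c=cv2.connectedComponentsWithStats(m)
for i in range(1,k):
    if s[i,4]>8: po=ray(f,*c[i],.0102); print("orange",s[i],po)
g=cv2.cvtColor(img,cv2.COLOR_RGB2GRAY)
# white line
m=((g>140)&(hsv[:,:,1]<80)).astype(np.uint8); sub=np.zeros_like(m); sub[108:186,246:322]=m[108:186,246:322]
k,l,s,c=cv2.connectedComponentsWithStats(sub)
for i in range(1,k):
    if s[i,4]>15 and s[i,4]<400:
        pts=np.argwhere(l==i)[:,::-1].astype(float); W=np.array([ray(f,u,v,.054)[:2] for u,v in pts])
        mu=W.mean(0); U=np.linalg.svd(W-mu)[2][0]; pr=(W-mu)@U
        print("white",s[i],mu,"dir",np.degrees(np.arctan2(U[1],U[0])),pr.min(),pr.max())
# skirt+wing black blob, in world z=.032 
m=(g<60).astype(np.uint8); k,l,s,c=cv2.connectedComponentsWithStats(m)
i=l[135,283]; print(s[i],c[i])
cs=max(cv2.findContours((l==i).astype(np.uint8),0,cv2.CHAIN_APPROX_NONE)[0],key=cv2.contourArea)[:,0]
print(cv2.minEnclosingCircle(cs),cv2.fitEllipse(cs))
(c0,c1),_=cv2.minEnclosingCircle(cs); 
for u,v in ((c0,c1),cv2.fitEllipse(cs)[0]): print("ctr",ray(f,u,v,.028))
# panel corners etc: z check
z=f["z_map"]; print(z[147,270],z[230,262])
for n,(u,v) in dict(bigdot=(260,83),bigtick=(265,100),off=(328,130),corner1=(165,33),corner2=(275,279)).items(): print(n,ray(f,u,v,.0102))
E
```

```text
orange [230 161  17  11 101] [ 0.46560953 -0.1944267   0.0102    ]
white [246 108  26  24 218] [ 0.5024034  -0.14470509] dir 23.5807947510868 -0.015371252843999178 0.016361434526122074
white [294 108  28  29 276] [ 0.55653752 -0.16027707] dir 120.92486342591974 -0.01845701813996792 0.017960740177429272
white [283 139  34  16 135] [ 0.53723588 -0.18519146] dir -172.66401534398312 -0.016514620708178 0.017334637364221906
white [307 156  15  30 182] [ 0.54672808 -0.2174293 ] dir -119.27917106256628 -0.020108944808350532 0.011135370579867819
white [246 167  11  19 130] [ 0.48164372 -0.20226971] dir -93.93559491348886 -0.011367011399169766 0.00820188451033435
[ 245  108   77   79 4306] [281.47840223 148.06316767]
((281.9288635253906, 146.70516967773438), 39.52352523803711) ((280.90576171875, 146.0154571533203), (72.24321746826172, 78.60574340820312), 3.3239784240722656)
ctr [ 0.51944339 -0.18412383  0.028     ]
ctr [ 0.51859821 -0.18316806  0.028     ]
0.34547284 0.39766118
bigdot [ 0.51345335 -0.11769715  0.0102    ]
bigtick [ 0.5139405  -0.13508173  0.0102    ]
off [ 0.57104711 -0.18178595  0.0102    ]
corner1 [ 0.435298   -0.04914951  0.0102    ]
corner2 [ 0.46899819 -0.34181419  0.0102    ]
```

Emit:
apply_moves(dp=[[0, -0.1, 0], [0, -0.07, 0], [0, 0, 0], [0, 0, 0], [0, 0, 0], [0, 0, 0], [0, 0, 0], [0, 0, 0], [0, 0, 0], [0, 0, 0]], twist=[[0, 0, 0.07], [0, 0, 0.07], [0, 0, 0.07], [0, 0, 0.07], [0, 0, 0.07], [0, 0, 0.07], [0, 0, 0.07], [0, 0, 0.06], [0, 0, 0], [0, 0, 0]], jaw=[0, 0, 0, 0, 0, 0, 0, 0, 0, 0])

```text
clock: 4.15
tcp_pos: [0.52, -0.1914, 0.4097]
orientation: [2.404, -2.012, -0.009]
contact_force: [-0.5, -0.4, 0.4]
grip_width: 0.0858
```

```bash
cat >> h.py <<'E'
def plan(r,x,y,z,alpha):
    "target TCP pose with tool straight down, x at alpha deg: print tool delta & rotvec in units"
    d=to(r,[x,y,z]); o=r.get_obs(); R=Ro.from_rotvec(o["orientation"]).as_matrix()
    a=np.radians(alpha); c,s=np.cos(a),np.sin(a)
    G=np.array([[c,s,0],[s,-c,0],[0,0,-1.]])
    rv=Ro.from_matrix(R.T@G).as_rotvec(); print("rot deg",np.degrees(rv).round(2),"units",(np.degrees(rv)/120).round(4))
E
python3 - <<'E'
from h import *
from bench import r
plan(r,0.518,-0.1877,0.41,-83.1)
E
```

```text
t 4.15 p [ 0.52   -0.1914  0.4097] alpha -79.85 z [-0.0091 -0.0019 -1.    ] q [-0.54   0.424  1.029  1.885 -0.407  1.072 -0.74 ] F [-0.48 -0.39  0.44] M [-0.056  0.036 -0.014] w 0.0858
tool delta mm [-3.94  1.29 -0.29] units [-0.0328  0.0107 -0.0024]
rot deg [ 0.53 -0.03  3.25] units [ 0.0044 -0.0002  0.0271]
```

Emit:
apply_moves(dp=[[-0.033, 0.011, 0], [0, 0, 0.3], [0, 0, 0.3], [0, 0, 0.3], [0, 0, 0.3], [0, 0, 0], [0, 0, 0]], twist=[[0.0044, 0, 0.027], [0, 0, 0], [0, 0, 0], [0, 0, 0], [0, 0, 0], [0, 0, 0], [0, 0, 0]], jaw=[0, 0, 0, 0, 60, 60, 60], grip_force=20)

```text
clock: 4.85
tcp_pos: [0.52, -0.188, 0.2634]
orientation: [-2.38, 2.043, -0.005]
contact_force: [0.2, -1.1, 1.4]
grip_width: 0.0654
```

```bash
python3 - <<'E'
from h import *
from bench import r
plan(r,0.518,-0.1877,0.25,-83.1)
f=wf(r); np.savez("w2.npz",**f); cv2.imwrite("pics/w2.png",f["color"][:,:,::-1])
f=r.grab_frame("side"); c=f["color"][60:240,300:480]; cv2.imwrite("pics/s2.png",cv2.resize(c,None,fx=3,fy=3)[:,:,::-1])
E
```

```text
t 4.85 p [ 0.52   -0.188   0.2634] alpha -81.29 z [ 0.0059  0.0019 -1.    ] q [-0.38   0.604  0.83   2.009 -0.632  0.798 -0.596] F [ 0.16 -1.09  1.42] M [-0.019  0.004  0.02 ] w 0.0654
tool delta mm [-0.64  2.01 13.36] units [-0.0053  0.0168  0.1114]
rot deg [-0.35  0.06  1.81] units [-0.0029  0.0005  0.0151]
```

View pics/w2.png

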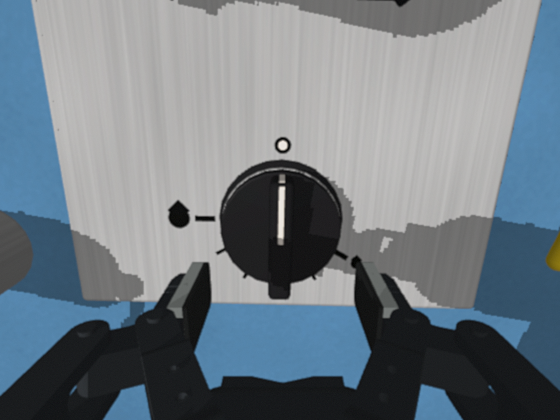

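View pics/s2.png

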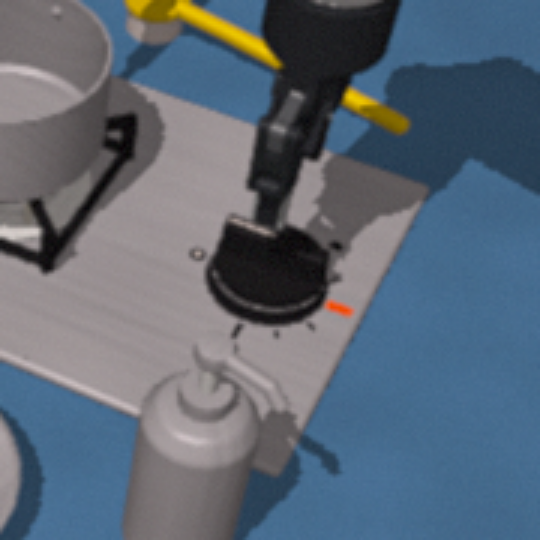

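```bash
python3 - <<'E'
from h import *
f=load("w2"); img=f["color"]; hsv=cv2.cvtColor(img,cv2.COLOR_RGB2HSV); g=cv2.cvtColor(img,cv2.COLOR_RGB2GRAY)
m=np.zeros_like(g); m[180:250,268:296]=(g[180:250,268:296]>120)
k,l,s,c=cv2.connectedComponentsWithStats(m)
for i in range(1,k):
    if s[i,4]>15:
        pts=np.argwhere(l==i)[:,::-1].astype(float); W=np.array([ray(f,u,v,.054)[:2] for u,v in pts])
        mu=W.mean(0); U=np.linalg.svd(W-mu)[2][0]; pr=(W-mu)@U
        print("white",s[i],mu,"dir",np.degrees(np.arctan2(U[1],U[0])),pr.min(),pr.max())
for n,(u,v,z) in dict(off=(283,145,.0102),bigtick=(205,218,.0102),tipT=(282,175,.054),rear=(280,298,.054)).items(): print(n,ray(f,u,v,z))
E
```

```text
white [279 180   6   3  17] [ 0.55654382 -0.18247819] dir -76.84377169275544 -0.0014802800736571716 0.0013233524316786022
white [277 186   8  59 355] [ 0.53771313 -0.18482464] dir -172.568088442779 -0.01622671645718354 0.018232103190644208
off [ 0.57064232 -0.18113786  0.0102    ]
bigtick [ 0.51229339 -0.13477521  0.0102    ]
tipT [ 0.55989344 -0.18216251  0.054     ]
rear [ 0.4843429  -0.19243921  0.054     ]
```

Emit:
apply_moves(dp=[[-0.01, 0.012, 0.0], [0, 0, 0.07], [0, 0, 0], [0, 0, 0], [0, 0, 0]], twist=[[-0.003, 0, 0.013], [0, 0, 0], [0, 0, 0], [0, 0, 0], [0, 0, 0]], jaw=[180, 180, 180, 180, 180])

```text
clock: 5.45
tcp_pos: [0.5202, -0.1871, 0.2595]
orientation: [-2.351, 2.075, -0.01]
contact_force: [-0.7, -0.1, -0.3]
grip_width: 0.0251
```

```bash
python3 - <<'E'
from h import *
from bench import r
plan(r,0.5185,-0.187,0.225,-82.8)
f=wf(r); np.savez("w3.npz",**f); cv2.imwrite("pics/w3.png",f["color"][:,:,::-1])
E
```

```text
t 5.45 p [ 0.5202 -0.1871  0.2595] alpha -82.87 z [ 8.5e-03  2.0e-04 -1.0e+00] q [-0.383  0.612  0.831  2.013 -0.645  0.79  -0.614] F [-0.71 -0.11 -0.27] M [-0.035 -0.006  0.001] w 0.0251
tool delta mm [-0.37  1.97 34.49] units [-0.0031  0.0164  0.2874]
rot deg [-0.48 -0.05 -0.07] units [-0.004  -0.0004 -0.0006]
```

View pics/w3.png

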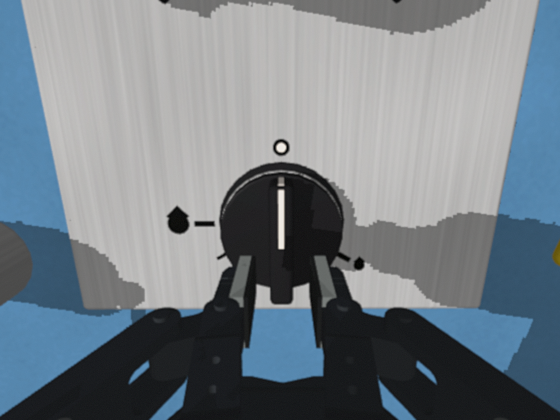

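Emit:
apply_moves(dp=[[-0.003, 0.016, 0.08], [0, 0, 0.08], [0, 0, 0.08], [0, 0, 0], [0, 0, 0]], twist=[[-0.006, 0, 0], [0, 0, 0], [0, 0, 0], [0, 0, 0], [0, 0, 0]], jaw=[190, 190, 190, 190, 190])

```text
clock: 6.0
tcp_pos: [0.5178, -0.1869, 0.2273]
orientation: [2.351, -2.075, -0.006]
contact_force: [0.8, 0.4, 0.6]
grip_width: 0.0218
```

```bash
python3 - <<'E'
from h import *
from bench import r
plan(r,0.5185,-0.187,0.205,-82.8)
E
```

```text
t 6.00 p [ 0.5178 -0.1869  0.2273] alpha -82.87 z [-0.0066 -0.0013 -1.    ] q [-0.348  0.658  0.784  2.026 -0.685  0.745 -0.583] F [0.8  0.38 0.62] M [-0.076 -0.021  0.017] w 0.0218
tool delta mm [ 0.13 -0.84 22.34] units [ 0.0011 -0.007   0.1862]
rot deg [ 0.38 -0.03 -0.07] units [ 0.0032 -0.0002 -0.0006]
```

Emit:
apply_moves(dp=[[0.001, -0.005, 0.04], [0, 0, 0.04], [0, 0, 0.03], [0, 0, 0], [0, 0, 0]], twist=[[0.003, 0, 0], [0, 0, 0], [0, 0, 0], [0, 0, 0], [0, 0, 0]], jaw=[190, 190, 190, 190, 190])

```text
clock: 6.5
tcp_pos: [0.5186, -0.1872, 0.2132]
orientation: [2.355, -2.079, 0.002]
contact_force: [0.0, -0.7, 0.0]
grip_width: 0.0218
```

```bash
python3 - <<'E'
from h import *
from bench import r
plan(r,0.5185,-0.187,0.205,-82.8)
f=wf(r); np.savez("w3.npz",**f); cv2.imwrite("pics/w4.png",f["color"][:,:,::-1])
E
```

```text
t 6.50 p [ 0.5186 -0.1872  0.2132] alpha -82.87 z [ 7.e-04 -7.e-04 -1.e+00] q [-0.328  0.676  0.756  2.031 -0.713  0.715 -0.562] F [ 0.03 -0.67  0.03] M [0.003 0.016 0.073] w 0.0218
tool delta mm [-0.23  0.07  8.19] units [-0.002   0.0006  0.0682]
rot deg [-0.04 -0.04 -0.07] units [-0.0003 -0.0004 -0.0006]
```

View pics/w4.png

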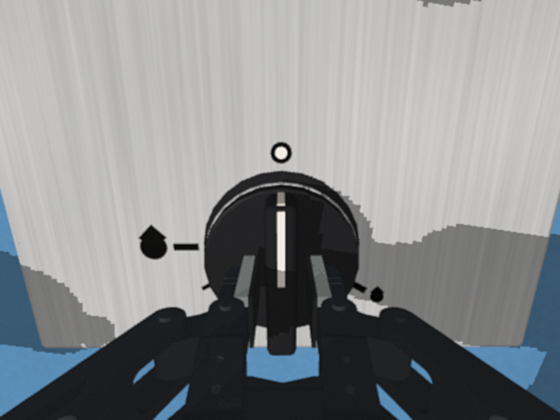

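Emit:
apply_moves(dp=[[-0.002, 0, 0.03], [0, 0, 0.03], [0, 0, 0.015], [0, 0, 0]], twist=[[0, 0, 0], [0, 0, 0], [0, 0, 0], [0, 0, 0]], jaw=[190, 190, 190, 190])

```text
clock: 6.95
tcp_pos: [0.5189, -0.1871, 0.2042]
orientation: [-2.355, 2.078, -0.003]
contact_force: [-0.1, 0.4, 3.7]
grip_width: 0.0217
```

Emit:
apply_moves(dp=[[0, 0, 0], [0, 0, 0], [0, 0, 0], [0, 0, 0], [0, 0, 0]], twist=[[0, 0, 0], [0, 0, 0], [0, 0, 0], [0, 0, 0], [0, 0, 0]], jaw=[230, 255, 255, 255, 255], grip_force=40)

```text
clock: 7.45
tcp_pos: [0.5189, -0.1869, 0.2046]
orientation: [-2.355, 2.077, -0.002]
contact_force: [-0.3, 0.0, 2.7]
grip_width: 0.0129
```

```bash
python3 - <<'E'
from h import *
from bench import r
plan(r,0.5185,-0.187,0.2,-82.8)
E
```

```text
t 7.45 p [ 0.5189 -0.1869  0.2046] alpha -82.84 z [ 2.2e-03  2.0e-04 -1.0e+00] q [-0.317  0.687  0.74   2.033 -0.728  0.7   -0.55 ] F [-0.28  0.    2.73] M [0.064 0.145 0.001] w 0.0129
tool delta mm [0.08 0.46 4.61] units [0.0007 0.0038 0.0384]
rot deg [-0.12 -0.01 -0.04] units [-0.001  -0.     -0.0003]
```

Emit:
apply_moves(dp=[[0, 0, 0.01], [0, 0, 0.01], [0, 0, 0]], twist=[[0, 0, 0], [0, 0, 0], [0, 0, 0]], jaw=[255, 255, 255])

```text
clock: 7.75
tcp_pos: [0.5189, -0.1869, 0.2022]
orientation: [-2.354, 2.077, -0.002]
contact_force: [-1.2, 2.1, 4.6]
grip_width: 0.0132
```

Emit:
apply_moves(dp=[[0, 0, 0.004], [0, 0, 0]], twist=[[0, 0, 0], [0, 0, 0]], jaw=[255, 255])

```text
clock: 7.95
tcp_pos: [0.5189, -0.1869, 0.2017]
orientation: [-2.354, 2.077, -0.002]
contact_force: [-1.2, 1.2, 4.6]
grip_width: 0.013
```

Emit:
apply_moves(dp=[[0, 0, 0.004], [0, 0, 0]], twist=[[0, 0, 0], [0, 0, 0]], jaw=[255, 255])

```text
clock: 8.15
tcp_pos: [0.5189, -0.187, 0.2014]
orientation: [-2.354, 2.077, -0.002]
contact_force: [-1.1, 1.3, 6.2]
grip_width: 0.0134
```

Emit:
apply_moves(dp=[[0, 0, 0.003], [0, 0, 0]], twist=[[0, 0, 0], [0, 0, 0]], jaw=[255, 255])

```text
clock: 8.35
tcp_pos: [0.5189, -0.1871, 0.2014]
orientation: [-2.354, 2.077, -0.002]
contact_force: [-1.3, 2.0, 6.6]
grip_width: 0.0129
```

Emit:
apply_moves(dp=[[0, 0, 0.004], [0, 0, 0]], twist=[[0, 0, 0], [0, 0, 0]], jaw=[255, 255])

```text
clock: 8.55
tcp_pos: [0.5189, -0.1872, 0.2014]
orientation: [-2.353, 2.077, -0.001]
contact_force: [-1.1, 1.3, 5.7]
grip_width: 0.0129
```

```bash
python3 - <<'E'
from h import *
from bench import r
o,R=st(r); print(o["tcp_pos"])
E
```

```text
t 8.55 p [ 0.5189 -0.1872  0.2014] alpha -82.85 z [ 0.0026  0.0017 -1.    ] q [-0.311  0.691  0.734  2.034 -0.734  0.695 -0.545] F [-1.12  1.33  5.73] M [0.195 0.358 0.064] w 0.0129
[ 0.5188717  -0.18716056  0.20140728]
```

Emit:
apply_moves(dp=[[0, 0, 0.005], [0, 0, 0.005]], twist=[[0, 0, 0], [0, 0, 0]], jaw=[255, 255])

```text
clock: 8.75
tcp_pos: [0.5189, -0.1873, 0.2009]
orientation: [-2.353, 2.076, -0.001]
contact_force: [-2.8, 2.8, 11.4]
grip_width: 0.0132
```

Emit:
apply_moves(dp=[[0, 0, 0.005]], twist=[[0, 0, 0]], jaw=[255])

```text
clock: 8.85
tcp_pos: [0.5188, -0.1874, 0.2009]
orientation: [-2.352, 2.076, -0.001]
contact_force: [-3.5, 2.3, 13.8]
grip_width: 0.0133
```

Emit:
apply_moves(dp=[[-0.001, 0.001, 0.006]], twist=[[0, 0, 0]], jaw=[255])

```text
clock: 8.95
tcp_pos: [0.5187, -0.1875, 0.2008]
orientation: [-2.351, 2.076, -0.0]
contact_force: [-2.9, 2.6, 14.2]
grip_width: 0.013
```

Emit:
apply_moves(dp=[[-0.001, 0.001, 0.007], [-0.001, 0.001, 0.007]], twist=[[0, 0, 0], [0, 0, 0]], jaw=[255, 255])

```text
clock: 9.15
tcp_pos: [0.5185, -0.1878, 0.2007]
orientation: [-2.35, 2.075, -0.001]
contact_force: [-3.9, 2.9, 14.8]
grip_width: 0.0128
```

Emit:
apply_moves(dp=[[-0.004, 0.001, 0.009], [-0.004, 0.001, 0.009]], twist=[[0, 0, 0], [0, 0, 0]], jaw=[255, 255])

```text
clock: 9.35
tcp_pos: [0.5183, -0.1878, 0.2005]
orientation: [-2.348, 2.074, -0.002]
contact_force: [-4.8, 1.9, 16.9]
grip_width: 0.013
```

```bash
python3 - <<'E'
from h import *
from bench import r
o,R=st(r); print(o["tcp_pos"])
E
```

```text
t 9.35 p [ 0.5183 -0.1878  0.2005] alpha -82.91 z [ 0.0064  0.0053 -1.    ] q [-0.305  0.69   0.728  2.035 -0.74   0.692 -0.539] F [-4.8   1.9  16.92] M [0.299 0.958 0.077] w 0.0130
[ 0.51829481 -0.1877973   0.20054242]
```

Emit:
apply_moves(dp=[[-0.006, -0.006, 0.006], [-0.003, -0.003, 0.006]], twist=[[-0.0033, 0.002, 0], [-0.002, 0.001, -0.02]], jaw=[255, 255])

```text
clock: 9.55
tcp_pos: [0.5197, -0.1868, 0.2008]
orientation: [2.396, -2.029, -0.002]
contact_force: [-2.0, 2.9, 13.0]
grip_width: 0.0131
```

```bash
python3 - <<'E'
from h import *
from bench import r
plan(r,0.5187,-0.187,0.2005,-82.8)
E
```

```text
t 9.55 p [ 0.5197 -0.1868  0.2008] alpha -80.53 z [-1.9e-03 -7.0e-04 -1.0e+00] q [-0.308  0.691  0.726  2.031 -0.721  0.694 -0.518] F [-1.99  2.85 13.05] M [ 0.526  0.555 -0.119] w 0.0131
tool delta mm [0.08 1.   0.35] units [0.0006 0.0084 0.0029]
rot deg [ 0.12 -0.02  2.27] units [ 0.001  -0.0002  0.0189]
```

Emit:
apply_moves(dp=[[0, 0.004, 0.006], [0, 0.002, 0.006], [0, 0, 0.006], [0, 0, 0.006]], twist=[[0, 0, -0.035], [0, 0, -0.035], [0, 0, -0.035], [0, 0, -0.035]], jaw=[255, 255, 255, 255])

```text
clock: 9.95
tcp_pos: [0.5194, -0.1871, 0.2008]
orientation: [-2.675, 1.645, 0.001]
contact_force: [-4.1, 2.5, 14.0]
grip_width: 0.0128
```

```bash
python3 - <<'E'
from h import *
from bench import r
o,R=st(r); a=np.degrees(np.arctan2(R[1,0],R[0,0])); plan(r,0.5187,-0.187,0.2005,a)
E
```

```text
t 9.95 p [ 0.5194 -0.1871  0.2008] alpha -63.17 z [ 2.e-04  2.e-03 -1.e+00] q [-0.253  0.66   0.647  2.029 -0.646  0.665 -0.281] F [-4.09  2.54 14.02] M [ 0.499  0.761 -0.098] w 0.0128
t 9.95 p [ 0.5194 -0.1871  0.2008] alpha -63.17 z [ 2.e-04  2.e-03 -1.e+00] q [-0.253  0.66   0.647  2.029 -0.646  0.665 -0.281] F [-4.09  2.54 14.02] M [ 0.499  0.761 -0.098] w 0.0128
tool delta mm [-0.4   0.55  0.31] units [-0.0033  0.0046  0.0026]
rot deg [-0.06  0.1  -0.  ] units [-0.0005  0.0008 -0.    ]
```

Emit:
apply_moves(dp=[[-0.003, 0.004, 0.006], [0, 0.002, 0.006], [0, 0.002, 0.006], [0, 0.002, 0.006], [0, 0.002, 0.006], [0, 0.002, 0.006], [0, 0.002, 0.006]], twist=[[0, 0.0008, -0.04], [0, 0, -0.04], [0, 0, -0.04], [0, 0, -0.04], [0, 0, -0.04], [0, 0, -0.04], [0, 0, -0.04]], jaw=[255, 255, 255, 255, 255, 255, 255])

```text
clock: 10.65
tcp_pos: [0.5184, -0.1879, 0.2008]
orientation: [-3.038, 0.767, -0.005]
contact_force: [-3.6, 3.4, 12.8]
grip_width: 0.013
```

```bash
python3 - <<'E'
from h import *
from bench import r
o=r.get_obs();R=Ro.from_rotvec(o["orientation"]).as_matrix(); a=np.degrees(np.arctan2(R[1,0],R[0,0])); plan(r,0.5187,-0.187,0.2005,a)
f=wf(r); cv2.imwrite("pics/w5.png",f["color"][:,:,::-1])
st(r)
E
```

```text
t 10.65 p [ 0.5184 -0.1879  0.2008] alpha -28.34 z [ 0.0052  0.007  -1.    ] q [-0.133  0.61   0.483  2.024 -0.492  0.619  0.189] F [-3.59  3.45 12.79] M [ 0.449  0.732 -0.06 ] w 0.0130
tool delta mm [-0.16 -0.88  0.35] units [-0.0014 -0.0073  0.0029]
rot deg [-0.5  -0.07  0.  ] units [-0.0041 -0.0006  0.    ]
t 10.70 p [ 0.5184 -0.1879  0.2009] alpha -28.09 z [ 0.0052  0.0072 -1.    ] q [-0.132  0.609  0.482  2.024 -0.491  0.618  0.193] F [-3.39  1.95 12.02] M [0.26  0.742 0.035] w 0.0131
```

View pics/w5.png

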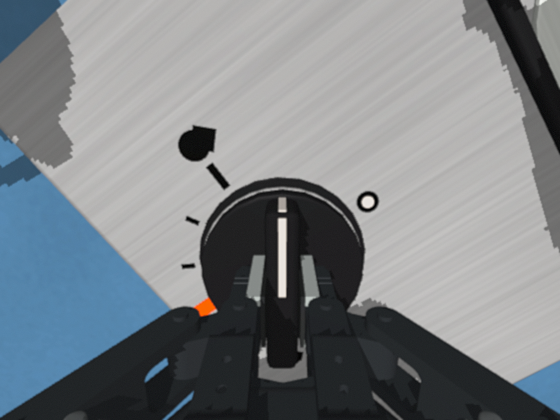

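Emit:
apply_moves(dp=[[-0.001, -0.007, 0.006], [0, -0.001, 0.006], [0, 0, 0.006], [0, 0, 0.006], [0, 0, 0.006], [0, 0, 0.006], [0, 0, 0.006]], twist=[[-0.004, -0.0005, -0.042], [-0.001, 0, -0.042], [0, 0, -0.042], [0, 0, -0.042], [0, 0, -0.042], [0, 0, -0.042], [0, 0, -0.03]], jaw=[255, 255, 255, 255, 255, 255, 255])

```text
clock: 11.4
tcp_pos: [0.5188, -0.187, 0.2009]
orientation: [-3.133, -0.188, -0.004]
contact_force: [-3.6, 2.2, 13.3]
grip_width: 0.0128
```

```bash
python3 - <<'E'
from h import *
from bench import r
plan(r,0.5187,-0.187,0.2005,7.2)
E
```

```text
t 11.40 p [ 0.5188 -0.187   0.2009] alpha 6.88 z [ 0.0022  0.0031 -1.    ] q [-0.017  0.579  0.324  2.016 -0.324  0.594  0.648] F [-3.57  2.22 13.29] M [ 0.355  0.745 -0.021] w 0.0128
tool delta mm [-0.08 -0.05  0.37] units [-0.0006 -0.0004  0.0031]
rot deg [-0.16 -0.15 -0.32] units [-0.0014 -0.0012 -0.0027]
```

Emit:
apply_moves(dp=[[0, 0, 0.009], [0, 0, 0.01]], twist=[[-0.001, -0.001, -0.001], [0, 0, 0]], jaw=[255, 255])

```text
clock: 11.6
tcp_pos: [0.5189, -0.187, 0.2005]
orientation: [-3.133, -0.193, -0.003]
contact_force: [-4.5, 2.1, 18.3]
grip_width: 0.0129
```

Emit:
apply_moves(dp=[[0, 0, 0.0105], [0, 0, 0.0105], [0, 0, 0.0105], [0, 0, 0.0105]], twist=[[0, 0, 0], [0, 0, 0], [0, 0, 0], [0, 0, 0]], jaw=[255, 255, 255, 255])

```text
clock: 12.0
tcp_pos: [0.5187, -0.1877, 0.2004]
orientation: [-3.129, -0.19, -0.005]
contact_force: [-6.2, 1.6, 18.8]
grip_width: 0.013
```

```bash
python3 - <<'E'
from h import *
from bench import r
plan(r,0.5187,-0.187,0.2005,7.2)
E
```

```text
t 12.00 p [ 0.5187 -0.1877  0.2004] alpha 6.96 z [ 0.0027  0.0065 -1.    ] q [-0.012  0.58   0.321  2.015 -0.327  0.594  0.653] F [-6.24  1.6  18.83] M [0.474 1.225 0.03 ] w 0.0130
tool delta mm [ 0.07 -0.66 -0.12] units [ 0.0006 -0.0055 -0.001 ]
rot deg [-0.35 -0.2  -0.24] units [-0.0029 -0.0017 -0.002 ]
```

Emit:
apply_moves(dp=[[0, -0.005, 0.011], [0, -0.0015, 0.011], [0, -0.0015, 0.011], [0, -0.0015, 0.011], [0, -0.0015, 0.011]], twist=[[-0.003, -0.0015, -0.002], [-0.0008, -0.0005, 0], [-0.0008, -0.0005, 0], [-0.0008, -0.0005, 0], [-0.0008, -0.0005, 0]], jaw=[255, 255, 255, 255, 255])

```text
clock: 12.5
tcp_pos: [0.5191, -0.1862, 0.2004]
orientation: [3.134, 0.193, 0.0]
contact_force: [-5.0, 3.0, 19.1]
grip_width: 0.0131
```

```bash
python3 - <<'E'
from h import *
from bench import r
plan(r,0.5187,-0.187,0.2005,7.2)
E
```

```text
t 12.50 p [ 0.5191 -0.1862  0.2004] alpha 7.05 z [ 3.0e-04 -1.9e-03 -1.0e+00] q [-0.024  0.581  0.328  2.016 -0.319  0.593  0.644] F [-4.98  2.97 19.13] M [0.768 1.083 0.036] w 0.0131
tool delta mm [-0.54  0.75 -0.13] units [-0.0045  0.0062 -0.0011]
rot deg [ 0.11 -0.   -0.15] units [ 0.0009 -0.     -0.0013]
```

Emit:
apply_moves(dp=[[0, 0.002, 0.011], [0, 0, 0.011], [0, 0, 0.011], [0, 0, 0.011], [0, 0, 0.011], [0, -0.001, 0.011], [0, -0.001, 0.011], [0, -0.001, 0.011]], twist=[[0, 0, -0.001], [0, 0, 0], [-0.0003, -0.0003, 0], [-0.0003, -0.0003, 0], [-0.0003, -0.0003, 0], [-0.0004, -0.0003, 0], [-0.0004, -0.0003, 0], [-0.0004, -0.0003, 0]], jaw=[255, 255, 255, 255, 255, 255, 255, 255])

```text
clock: 13.3
tcp_pos: [0.5191, -0.1867, 0.2004]
orientation: [-3.135, -0.19, -0.001]
contact_force: [-4.7, 3.1, 19.7]
grip_width: 0.0131
```

```bash
python3 - <<'E'
from h import *
from bench import r
plan(r,0.5187,-0.187,0.2005,7.2)
E
```

```text
t 13.30 p [ 0.5191 -0.1867  0.2004] alpha 6.92 z [ 5.0e-04  1.2e-03 -1.0e+00] q [-0.02   0.581  0.326  2.015 -0.322  0.594  0.646] F [-4.66  3.1  19.73] M [0.646 1.108 0.081] w 0.0131
tool delta mm [-0.43  0.21 -0.13] units [-0.0036  0.0018 -0.0011]
rot deg [-0.07 -0.04 -0.28] units [-0.0005 -0.0003 -0.0023]
```

Emit:
apply_moves(dp=[[0, 0, 0.011], [0, -0.001, 0.011], [0, -0.001, 0.011], [0, -0.001, 0.011], [0, -0.001, 0.011], [0, -0.001, 0.011], [0, -0.001, 0.011], [0, -0.001, 0.011], [0, -0.001, 0.011], [0, -0.001, 0.011]], twist=[[-0.0003, -0.0003, -0.002], [-0.0004, -0.0003, 0], [-0.0004, -0.0003, 0], [-0.0004, -0.0003, 0], [-0.0004, -0.0003, 0], [-0.0004, -0.0003, 0], [-0.0004, -0.0003, 0], [-0.0004, -0.0003, 0], [-0.0004, -0.0003, 0], [-0.0004, -0.0003, 0]], jaw=[255, 255, 255, 255, 255, 255, 255, 255, 255, 255])

```text
clock: 14.3
tcp_pos: [0.5191, -0.1868, 0.2004]
orientation: [-3.134, -0.188, -0.001]
contact_force: [-6.0, 2.6, 19.4]
grip_width: 0.0129
```

```bash
python3 - <<'E'
from h import *
from bench import r
plan(r,0.5187,-0.187,0.2005,7.2)
E
```

```text
t 14.30 p [ 0.5191 -0.1868  0.2004] alpha 6.85 z [ 4.0e-04  1.5e-03 -1.0e+00] q [-0.02   0.581  0.326  2.015 -0.322  0.595  0.645] F [-6.    2.64 19.35] M [0.627 1.141 0.022] w 0.0129
tool delta mm [-0.47  0.17 -0.13] units [-0.0039  0.0014 -0.0011]
rot deg [-0.08 -0.03 -0.35] units [-0.0007 -0.0003 -0.0029]
```

Emit:
apply_moves(dp=[[0, 0, 0.011], [0, -0.001, 0.011], [0, -0.001, 0.011], [0, -0.001, 0.011], [0, -0.001, 0.011], [0, -0.001, 0.011], [0, -0.001, 0.011], [0, -0.001, 0.011], [0, -0.001, 0.011], [0, -0.001, 0.011], [0, -0.001, 0.011], [0, -0.001, 0.011]], twist=[[-0.0003, -0.0003, -0.002], [-0.0004, -0.0003, 0], [-0.0004, -0.0003, 0], [-0.0004, -0.0003, 0], [-0.0004, -0.0003, 0], [-0.0004, -0.0003, 0], [-0.0004, -0.0003, 0], [-0.0004, -0.0003, 0], [-0.0004, -0.0003, 0], [-0.0004, -0.0003, 0], [-0.0004, -0.0003, 0], [-0.0004, -0.0003, 0]], jaw=[255, 255, 255, 255, 255, 255, 255, 255, 255, 255, 255, 255])

```text
clock: 15.5
tcp_pos: [0.5192, -0.1868, 0.2004]
orientation: [-3.134, -0.184, -0.001]
contact_force: [-6.1, 2.4, 19.7]
grip_width: 0.0131
```

```bash
python3 - <<'E'
from h import *
from bench import r
plan(r,0.5187,-0.187,0.2005,7.2)
E
```

```text
t 15.50 p [ 0.5192 -0.1868  0.2004] alpha 6.73 z [ 3.0e-04  1.7e-03 -1.0e+00] q [-0.02   0.581  0.327  2.015 -0.323  0.595  0.644] F [-6.11  2.44 19.66] M [ 0.587  1.122 -0.009] w 0.0131
tool delta mm [-0.5   0.12 -0.12] units [-0.0042  0.001  -0.001 ]
rot deg [-0.1  -0.03 -0.47] units [-0.0008 -0.0002 -0.0039]
```

Emit:
apply_moves(dp=[[0, 0, -0.01], [0, 0, -0.01], [0, 0, -0.01], [0, 0, -0.01], [0, 0, 0]], twist=[[0, 0, -0.003], [0, 0, 0], [0, 0, 0], [0, 0, 0], [0, 0, 0]], jaw=[255, 255, 255, 255, 255], grip_force=20)

```text
clock: 16.0
tcp_pos: [0.519, -0.1869, 0.2059]
orientation: [-3.133, -0.192, -0.002]
contact_force: [-0.5, 0.5, 3.5]
grip_width: 0.0131
```

```bash
python3 - <<'E'
from h import *
from bench import r
plan(r,0.5187,-0.187,0.2055,7.2)
E
```

```text
t 16.00 p [ 0.519  -0.1869  0.2059] alpha 7.01 z [ 9.0e-04  2.3e-03 -1.0e+00] q [-0.022  0.571  0.33   2.014 -0.318  0.605  0.645] F [-0.45  0.51  3.5 ] M [ 0.118  0.088 -0.043] w 0.0131
tool delta mm [-0.27  0.07  0.43] units [-0.0023  0.0006  0.0036]
rot deg [-0.13 -0.07 -0.19] units [-0.0011 -0.0006 -0.0016]
```

Emit:
apply_moves(dp=[[0, 0, -0.012], [0, 0, -0.008], [0, 0, 0], [0, 0, 0], [0, 0, 0], [0, 0, 0], [0, 0, 0]], twist=[[0, 0, 0], [0, 0, 0], [0, 0, -0.045], [0, 0, -0.045], [0, 0, -0.045], [0, 0, -0.045], [0, 0, -0.045]], jaw=[255, 255, 255, 255, 255, 255, 255])

```text
clock: 16.7
tcp_pos: [0.5192, -0.1866, 0.2061]
orientation: [-2.996, -0.944, 0.001]
contact_force: [0.7, 0.1, -2.7]
grip_width: 0.0131
```

```bash
python3 - <<'E'
from h import *
from bench import r
plan(r,0.5187,-0.187,0.2075,97.2)
E
```

```text
t 16.70 p [ 0.5192 -0.1866  0.2061] alpha 34.97 z [-1.1e-03  6.0e-04 -1.0e+00] q [ 0.074  0.556  0.202  2.006 -0.19   0.598  1.015] F [ 0.66  0.12 -2.73] M [ 0.1   -0.264 -0.065] w 0.0131
tool delta mm [-0.66  0.07 -1.42] units [-0.0055  0.0006 -0.0118]
rot deg [-7.000e-02 -1.000e-02 -6.223e+01] units [-6.000e-04 -1.000e-04 -5.185e-01]
```

Emit:
apply_moves(dp=[[-0.003, 0, 0], [0, 0, 0], [0, 0, 0], [0, 0, 0], [0, 0, 0], [0, 0, 0], [0, 0, 0], [0, 0, 0], [0, 0, 0], [0, 0, 0]], twist=[[0, 0, -0.046], [0, 0, -0.046], [0, 0, -0.046], [0, 0, -0.046], [0, 0, -0.046], [0, 0, -0.046], [0, 0, -0.046], [0, 0, -0.046], [0, 0, -0.046], [0, 0, -0.046]], jaw=[255, 255, 255, 255, 255, 255, 255, 255, 255, 255])

```text
clock: 17.7
tcp_pos: [0.5192, -0.1868, 0.206]
orientation: [-2.173, -2.265, 0.001]
contact_force: [1.5, 1.0, -1.2]
grip_width: 0.0132
```

```bash
python3 - <<'E'
from h import *
from bench import r
plan(r,0.5187,-0.187,0.2065,97.2)
f=wf(r); cv2.imwrite("pics/w6.png",f["color"][:,:,::-1])
E
```

```text
t 17.70 p [ 0.5192 -0.1868  0.206 ] alpha 92.38 z [-0.0026  0.0011 -1.    ] q [ 0.282  0.548 -0.063  1.991  0.056  0.607  1.794] F [ 1.55  0.98 -1.19] M [ 0.103 -0.164 -0.043] w 0.0132
tool delta mm [-0.16 -0.52 -0.46] units [-0.0014 -0.0043 -0.0038]
rot deg [-0.14 -0.08 -4.82] units [-0.0012 -0.0006 -0.0402]
```

View pics/w6.png

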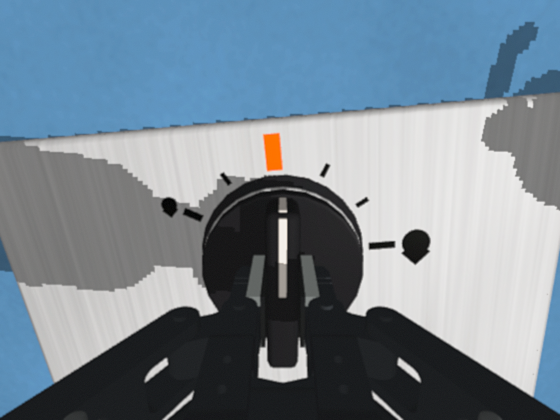

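Emit:
apply_moves(dp=[[0, 0, 0], [0, 0, 0], [0, 0, 0], [0, 0, 0]], twist=[[0, 0, -0.022], [0, 0, -0.016], [0, 0, 0], [0, 0, 0]], jaw=[255, 255, 255, 255])

```text
clock: 18.15
tcp_pos: [0.5193, -0.1869, 0.2061]
orientation: [-2.079, -2.351, 0.001]
contact_force: [1.2, 0.7, -0.3]
grip_width: 0.0129
```

```bash
python3 - <<'E'
from h import *
from bench import r
plan(r,0.5187,-0.187,0.2065,97.2)
f=wf(r); np.savez("w7.npz",**f); cv2.imwrite("pics/w7.png",f["color"][:,:,::-1])
img=f["color"]; hsv=cv2.cvtColor(img,cv2.COLOR_RGB2HSV); g=cv2.cvtColor(img,cv2.COLOR_RGB2GRAY)
m=cv2.inRange(hsv,(0,150,120),(14,255,255)); k,l,s,c=cv2.connectedComponentsWithStats(m)
for i in range(1,k):
    if s[i,4]>50: print("orange",s[i],ray(f,*c[i],.0102))
m=np.zeros_like(g); m[205:305,268:298]=(g[205:305,268:298]>130)
k,l,s,c=cv2.connectedComponentsWithStats(m)
for i in range(1,k):
    if s[i,4]>40:
        pts=np.argwhere(l==i)[:,::-1].astype(float); W=np.array([ray(f,u,v,.054)[:2] for u,v in pts])
        mu=W.mean(0); U=np.linalg.svd(W-mu)[2][0]; pr=(W-mu)@U
        print("white",s[i],mu,"dir",np.degrees(np.arctan2(U[1],U[0])),pr.min(),pr.max())
E
```

```text
t 18.15 p [ 0.5193 -0.1869  0.2061] alpha 97.04 z [-0.0027  0.0016 -1.    ] q [ 0.299  0.549 -0.084  1.989  0.075  0.609  1.859] F [ 1.2   0.69 -0.28] M [ 0.208 -0.157  0.081] w 0.0129
tool delta mm [ 0.02 -0.56 -0.44] units [ 0.0001 -0.0047 -0.0037]
rot deg [-0.14 -0.11 -0.16] units [-0.0012 -0.0009 -0.0013]
orange [274 133  16  37 569] [ 0.46564573 -0.19410965  0.0102    ]
white [278 218   9  79 636] [ 0.50025482 -0.18972357] dir 7.013086447376497 -0.015699401395386243 0.018604316605547032
```

View pics/w7.png

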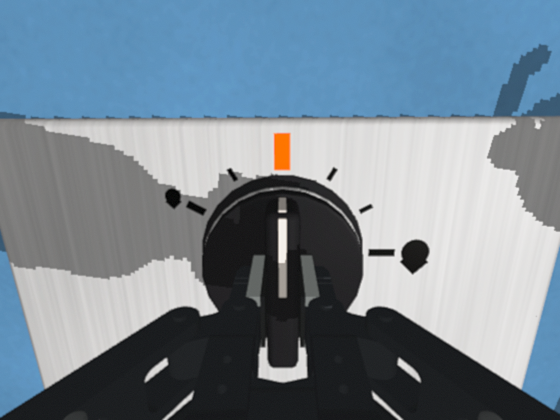

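Emit:
apply_moves(dp=[[0, 0, 0], [0, 0, 0], [0, 0, 0], [0, 0, -0.05], [0, 0, -0.15], [0, 0, -0.3], [0, 0, -0.3], [0, 0, -0.3], [0, 0, -0.2], [0, 0, 0], [0, 0, 0]], twist=[[0, 0, 0], [0, 0, 0], [0, 0, 0], [0, 0, 0], [0, 0, 0], [0, 0, 0], [0, 0, 0], [0, 0, 0], [0, 0, 0], [0, 0, 0], [0, 0, 0]], jaw=[200, 180, 180, 180, 180, 180, 180, 180, 180, 180, 180])

```text
clock: 19.3
tcp_pos: [0.5187, -0.1876, 0.3706]
orientation: [-2.082, -2.348, 0.004]
contact_force: [0.3, 0.8, -0.5]
grip_width: 0.025
```

```bash
python3 - <<'E'
from h import *
from bench import r
st(r)
f=wf(r); cv2.imwrite("pics/w8.png",f["color"][:,:,::-1]); np.savez("w8.npz",**f)
s=r.grab_frame("side"); np.savez("side9.npz",**s); cv2.imwrite("pics/side9.png",s["color"][:,:,::-1])
c=r.grab_frame("scene"); np.savez("scene9.npz",**c)
img=f["color"]; hsv=cv2.cvtColor(img,cv2.COLOR_RGB2HSV); g=cv2.cvtColor(img,cv2.COLOR_RGB2GRAY)
m=cv2.inRange(hsv,(0,150,120),(14,255,255)); k,l,q,c=cv2.connectedComponentsWithStats(m)
for i in range(1,k):
    if q[i,4]>50: print("orange",q[i],ray(f,*c[i],.0102))
E
```

```text
t 19.30 p [ 0.5187 -0.1876  0.3706] alpha 96.85 z [-4.2e-03  5.0e-04 -1.0e+00] q [ 0.312  0.316 -0.096  1.882  0.037  0.949  1.89 ] F [ 0.29  0.8  -0.48] M [ 0.031 -0.037  0.026] w 0.0250
orange [279 119   8  18 143] [ 0.46577172 -0.19415462  0.0102    ]
```

View pics/w8.png

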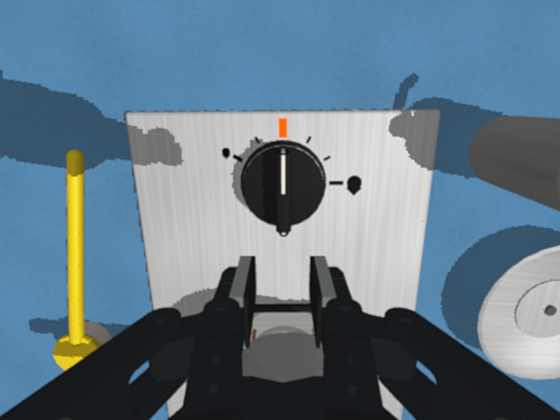

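View pics/side9.png

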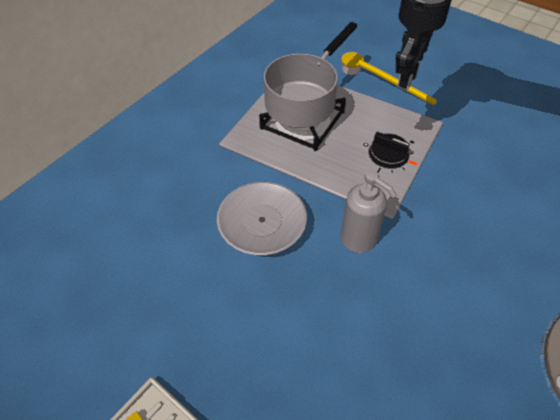

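```bash
python3 - <<'E'
from h import *
a=load("side0");b=load("side9")
D=np.abs(a["color"].astype(int)-b["color"]).max(2)
for n,(x0,x1,y0,y1) in dict(pump=(340,400,175,255),lid=(212,312,180,260),pan=(255,345,50,150),handle=(320,360,20,60)).items(): print(n,(D[y0:y1,x0:x1]>40).sum())
f=load("w8"); g=cv2.cvtColor(f["color"],cv2.COLOR_RGB2GRAY)
m=np.zeros_like(g); m[148:200,272:294]=(g[148:200,272:294]>120)
k,l,s,c=cv2.connectedComponentsWithStats(m)
for i in range(1,k):
    if s[i,4]>40:
        W=np.array([ray(f,u,v,.054)[:2] for v,u in np.argwhere(l==i).astype(float)]); mu=W.mean(0);U=np.linalg.svd(W-mu)[2][0]; print(mu,np.degrees(np.arctan2(U[1],U[0])))
# knob height by depth
K=f["intrinsics"]; z=f["z_map"]
def h(u,v):
    p=np.linalg.solve(K,[u,v,1.])*z[v,u]; return (f["R"].T@(p-f["t"]))[2]
print("skirt z",[round(h(u,v),4) for u,v in ((255,185),(262,195),(305,195),(312,185))],"wing top",[round(h(u,v),4) for u,v in ((283,165),(283,185),(283,205))],"panel",round(h(200,200),4))
E
```

```text
pump 0
lid 0
pan 0
handle 0
[ 0.50117019 -0.18965342] 6.412253077388851
skirt z [np.float64(0.0327), np.float64(0.0337), np.float64(0.0339), np.float64(0.0337)] wing top [np.float64(0.0562), np.float64(0.0555), np.float64(0.0555)] panel 0.0106
```

```bash
python3 -c "
from bench import r
print(r.hand_in())"
```

```text
the job is handed in; nothing more can be done
None
```

The burner knob now stands at the orange simmer mark, sprung out, and I have handed the job in; the hand-in gave no verdict.

- **Pressing:** I gripped the wing with the fingertips on the skirt and pushed in until resistance rose, about 4 mm after first touch. Keeping it pressed at about 13 N, I turned it 90° to the big-flame mark. There I held it for about 3.9 s at readings of 18.3 to 19.7 N in all. Allowing 4 to 6 N for the knob's own spring, that leaves roughly 13 to 15 N on the valve. That figure is worked out from the wrist force, read only at the end of each move; the valve force itself cannot be seen.
- **Turning to simmer:** I lifted until the wrist force showed the knob at its out stop. I then turned it another 90°, opened the fingers and drew the gripper clear.

**Last checks**
- **Knob angle:** the pointer line read 6.4° (plus 180°) against a hob direction of about 7°, so it is within 1° of the mark. A reading just before I let go gave 7.0°.
- **Knob height:** depth readings gave the skirt at 33 to 34 mm and the wing top at 55.5 to 56 mm. Those are 1 to 2 mm above the nominal 32 and 54 mm, within the roughly 2 mm calibration tolerance, so the knob is out.
- **Bystanders:** the side view showed no pixel changes at the saucepan, soap pump or lid. I took a last scene-camera picture as well but did not compare it.
- **Gripper:** it was clear of everything, at about zero force.
- **Time:** the clock stood at about 19.4 s of the 67 s allowed.

No check failed. The only disagreements were the small height and angle differences above.

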